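Clear the sign board and tuck the paint shield under the flame overlay

ROBOT

A 7-joint arm with a two-finger parallel gripper is mounted at the origin on the work surface. World frame = base frame: x ahead of the robot, y to its left, z up, the work surface at z = 0. Lengths are in m, angles in degrees, forces in N, time in s.
With the tool pointing down it reaches from about 0.425 to 0.875 m from the base axis. Payload 4.7 kg.
Tool frame: the origin (TCP) lies between the finger pads; the fingertips stand 19 mm ahead of it and the grasp point (between the pads) is the TCP; x points along the fingers, z is the direction in which the jaws open and shut, and the axes are right-handed (so a half turn about x gives the same grasp; the last joint's range is limited). The gripper opens to 87 mm and grips with 3 to 60 N. Pads are 19 mm wide; open, the fingers measure 117 mm over their backs; the gripper's body (75 mm by 190 mm) begins 51 mm behind the grasp point.
Start: joints at [73.86, 18.392, -4.016, 83.108, 1.295, 78.541, -3.26], TCP at [0.189, -0.622, 0.242] pointing down, gripper open.
Joint ranges: [-163.93, 163.93], [-17.29, 119.83], [-79.2, 71.16], [3.27, 140.29], [-89.18, 269.18], [5.43, 117.66], [-154.24, 154.24]. Speed limits (degrees/s): [147.25, 147.25, 180, 180, 180, 180, 180].

INTERFACE

Orientations are given as [roll, pitch, yaw] about the fixed x, y, z axes, in that order (R = Rz(yaw) Ry(pitch) Rx(roll)).
In Python, from cell import monitor, read_camera, camera_model, env, regions_of gives the robot as it stands. The module is installed in compiled form; this text tells all that it offers.
- The arm moves only by the tool step_arm, never from a script. Its argument "deltas" is a list of rows, each a list of 5 numbers: the gripper's target within -1 to 1 (fully open at 1, half-way at 0, shut at -1), then the shift along the tool's x, y, z in m, then the turn about the tool's x in degrees. A call has 1 to 12 rows; each row is the pose to reach, as a shift and turn from the pose commanded when the call began, along the tool's axes at that moment; what a row does not reach only later rows make up. A row lasts 1/8 s, in which the tool goes at most 62.5 mm and 10.7 degrees, less where a joint would pass 70% of its speed; a pose out of reach is approached as far as the arm can. A call with a gripper value outside its range is refused whole. The fingers move at their own pace and stop on an object; "newtons" is the grip in N (left out, the last holds). Time passes only in rows, so rows that repeat a pose let the fingers close. It gives the time, the measured TCP pose, the force and the opening at its end, in the units of the state.
- monitor.get_obs(): the state, without advancing time (a new reading comes with each control period).
- read_camera(name): name is "side" or "top"; returns (picture, depth): 384x512x3 uint8, red, green, blue; 384x512 float32, m along the optical axis (not along the pixel's ray), 0 where there is no reading.
- camera_model(name): a dict with "fx", "fy", "cx", "cy" (pixels), "xyz" and "attitude" of the camera in the world. Camera axes: x right, y down, z forward; pixel columns grow to the right and rows downward; lengths in m; the calibration is good to about 2 mm. A picture is of the moment at which its call begins. camera_model takes no time and is no camera call.
- env.sign_off(): hands the job in, once; it reports no verdict.
Trained networks look in the newest picture that a camera, given by its name, has taken for a name from the list of things; names that differ only in an ending like _2 or _b are one class to them, and where a whole thing is asked for, a point or a joint stands for the part that bears it (a point fixed in the world has none). Each returns a list of dicts, best first, with "p" (0 to 1); they miss things now and then, are a little off and sometimes report something else, mostly with a low value. They report only what shows in the picture. A call takes as long as a camera call. They do not tell look-alikes from the thing itself.
- regions_of(camera, thing): "pixels" (384x512 bool, what is visible of it) and "pixel" ([column, row] in pixels, amid what is visible of it).
The state is a dict: "time_s": time; "qpos": joint angles; "joint_velocities": joint speeds; "effort": joint torques, N m; "tool_pos": TCP position; "tool_rot": TCP orientation; "force": force on the tool from outside, world axes, zero at the start; "wrist_torque": the same for the moment, N m; "grip_width": finger opening in m.
Only numpy, scipy, OpenCV 4.12 (cv2) and the standard library are available. Lean on these libraries where they do the work, as an engineer would, in place of code of your own. Each camera call takes 0.05 s, during which the arm holds its last target. There are 200 camera calls.

TASK

Pick up the paint shield by its blue grip and use its blade, not the gripper, to sweep the three wood offcuts off the black board into the grey tray beside it. Then slide the shield's front edge along the board, well under the orange overlay across the whole blade, without lifting the overlay, and press the shield firmly flat onto the board. Finish like that, still gripping the shield and pressing it down, and leave the paint tin and the varnish jar where they stand.

Things in the scene. Friction and masses are not known exactly. Their poses are not given: they have to be found in the camera images.
- shield: loose paint shield, 140-260 g: flat aluminium blade 120 (x) x 160 (y) x 4 mm; upright blue grip 16 mm thick (x), 75 long (y), centred at x = -42, y = 0, top 49 mm above the underside. Origin: centre of the blade's underside; +x to the front edge (dark line, x = +60), z up. Starts flat on the bench beside the board, opposite the tray, front edge facing roughly along the board's +y
- shield_corner_l (a point): front left corner of the blade's underside, shield frame x = +60, y = +80 mm
- shield_corner_r (a point): front right corner of the blade's underside, shield frame x = +60, y = -80 mm
- panel: black sign board fixed on the bench, 300 (x) x 240 (y) mm, flat top 40 mm above the bench. Origin: centre of its underside, at bench height; +x points away from the robot to the overlay, y along the overlay's near edge. The bare black top runs from x = -150 to +30 mm; beyond that the overlay covers it
- lap_edge (a point): middle of the lower edge of the orange overlay's near side (board frame x = +30, y = 0, z = 50 mm when it is down)
- lap (a joint): orange overlay: plate 120 (x) x 240 (y) x 6 mm, 150 g, over the board's far part, hinged along the board's far side (x = +150 mm). 0 = down, level, its underside 10 mm above the black top; the gap is open along the near edge and free for 108 mm inwards. Positive rad = lifted; only its weight holds it down
- tray: grey open tray fixed on the bench, 240 (x) x 180 (y) mm, rim 30 mm high (below the board's top), walls and floor 5 mm; its long side lies 3 mm from the board's left or right side, its yaw the same as the board's. Origin: centre of its underside.
- scrap1: loose light wood offcut block 32 x 24 x 20 mm, 14 g; its centre starts on the bare black top at board x -100 to -35, y -55 to +55 mm. Origin: centre of its underside
- scrap2: loose light wood L-shaped offcut 32 x 25 x 20 mm, 12 g; its centre starts on the bare black top at board x -100 to -35, y -55 to +55 mm. Origin: about the centre of its underside
- scrap3: loose darker wood offcut block 26 x 26 x 22 mm, 13 g; its centre starts on the bare black top at board x -100 to -35, y -55 to +55 mm. Origin: centre of its underside
- paint_tin: bystander, loose: steel paint tin with orange label, 84 mm across, 100 mm tall. Origin: centre of its underside
- varnish_jar: bystander, loose: amber varnish jar, 70 mm across, 90 mm tall. Origin: centre of its underside
There are look-alikes about, which are no part of the job. There is more than one size of the shield; the job needs the smaller.

How it is judged (in metres and radians):
On the way, in this order (a step that is already met when the one before it is completed fails the run):
1. all three offcuts lie in the tray (x of scrap1 in the frame of tray between -0.115 and 0.115 m and y of scrap1 in the frame of tray between -0.086 and 0.086 m and z of each of scrap1, scrap2, scrap3 in the frame of tray below 0.05 m and x of scrap2 in the frame of tray between -0.115 and 0.115 m and y of scrap2 in the frame of tray between -0.086 and 0.086 m and x of scrap3 in the frame of tray between -0.115 and 0.115 m and y of scrap3 in the frame of tray between -0.086 and 0.086 m), for 0.2 s.
2. the shield's whole front edge is under the overlay (x of each of shield_corner_l, shield_corner_r in the frame of panel above 0.042 m and y of shield_corner_l in the frame of panel between -0.12 and 0.12 m and z of shield_corner_l in the frame of panel between 0.036 and 0.0445 m and y of shield_corner_r in the frame of panel between -0.12 and 0.12 m and z of shield_corner_r in the frame of panel between 0.036 and 0.0445 m), for 0.2 s.
At the end, for the whole second after the job is handed in: Offcuts in the tray; both front corners of the shield 12 mm or more under the overlay and within its width; shield flat (tilt under 0.04 rad, corners within 4 mm of the board), at rest, gripped, pressed on the board with over 6 N; overlay down (under 0.02 rad) (all of step 1 and all of step 2 and angle between shield's own z axis and vertical below 0.04 rad and contact force between shield and panel above 6 N and contact force between the fingers and shield above 2 N and value of joint lap below 0.02 rad and linear speed of shield below 0.01 m/s); the arm keeps its last pose, push and grip.
It fails at once if the overlay is lifted (more than 0.04 rad, about 5 mm at its edge) (value of joint lap above 0.04 rad).
It fails at once if the gripper pushes an offcut itself (contact force between the fingers and scrap1 above 0.5 N or contact force between the fingers and scrap2 above 0.5 N or contact force between the fingers and scrap3 above 0.5 N).
It fails at once if a bystander is moved by more than 30 mm (distance of any of paint_tin, varnish_jar from where it was at the start of the episode above 0.03 m).
It also fails if it takes over 45 s, if anything falls off the work surface, if the arm or the gripper's body presses on something with over 40 N, if the wrist force passes 120 N, or if a joint passes its speed limit or range.

## Working session

There is one attempt and no reset: what is moved stays moved. The work goes in short steps, Python scripts to look and compute and a tool call to move; the robot and the scene stay as the last step left them, time stands still between calls to the robot, and variables do not carry over. Pictures are saved under pics/ and viewed, about 8 in all and at most 12, crops included, and the job is handed in when it is done.

Besides the shell and the picture viewer there is one more tool, called as name(argument=value, ...) on one line, values as JSON. step_arm: Moves the arm, as the interface text tells. Its arguments: {"type":"object","properties":{"deltas":{"type":"array"},"newtons":{"type":"number"}},"required":["deltas"]}

```bash
mkdir -p pics
cat > h.py <<'E'
import numpy as np, cv2
from scipy.spatial.transform import Rotation as R
from cell import monitor, read_camera, camera_model, env, regions_of
def snap(c,fn=None):
    im,d=read_camera(c)
    if fn: cv2.imwrite('pics/'+fn,cv2.cvtColor(im,cv2.COLOR_RGB2BGR))
    return im,d
def rot(a):
    a=np.array(a,float)
    if a.shape==(3,3): return a
    if a.size==4: return R.from_quat(a).as_matrix()
    return R.from_euler('xyz',a,degrees=True).as_matrix()
def cloud(c,d):
    m=camera_model(c); v,u=np.mgrid[:d.shape[0],:d.shape[1]]
    P=np.stack([(u-m['cx'])/m['fx']*d,(v-m['cy'])/m['fy']*d,d],-1)
    return P@rot(m['attitude']).T+np.array(m['xyz'])
E
python3 - <<'E'
from h import *
for c in('top','side'):
    im,d=snap(c,c+'1.png'); P=cloud(c,d); m=camera_model(c); print(c,m)
    for t in ['shield','panel','lap','tray','scrap1','scrap2','scrap3','paint_tin','varnish_jar']:
        for r in regions_of(c,t)[:3]:
            q=P[r['pixels']&(d>0)]
            if len(q):
                top=q[q[:,2]>np.percentile(q[:,2],95)-.004]
                b=cv2.minAreaRect((q[:,:2]*1000).astype(np.float32))
                print(t,round(r['p'],2),np.round(r['pixel']),len(q),np.round(np.median(q,0),3),'rect',np.round(b[0]),np.round(b[1]),round(b[2],1),'z95',round(np.percentile(q[:,2],95),3))
print(monitor.get_obs())
E
```

```text
top {'fx': 412.4851682258857, 'fy': 412.4851682258857, 'cx': 257.9989687342999, 'cy': 185.96251984109725, 'xyz': array([0.41806076, 0.0083243 , 1.26467527]), 'attitude': array([-174.49356939,   -1.09017742,  -88.68002123])}
shield 0.92 [163. 256.] 3788 [0.314 0.271 0.005] rect [314. 273.] [161. 217.] 44.5 z95 0.063
shield 0.57 [199. 167.] 1922 [0.598 0.176 0.003] rect [600. 176.] [120. 162.] 64.4 z95 0.046
panel 0.82 [267. 165.] 7918 [ 0.605 -0.042  0.041] rect [610. -41.] [249. 325.] 79.0 z95 0.058
panel 0.72 [262. 183.] 96 [ 0.543 -0.025  0.06 ] rect [544. -26.] [30. 30.] 48.5 z95 0.064
lap 0.71 [274. 136.] 3209 [ 0.689 -0.057  0.055] rect [698. -61.] [253. 141.] 79.2 z95 0.059
lap 0.45 [248. 178.] 68 [0.56  0.021 0.059] rect [561.  20.] [21. 28.] 11.4 z95 0.061
tray 0.63 [332. 200.] 4814 [ 0.504 -0.241  0.005] rect [ 506. -241.] [194. 249.] 78.4 z95 0.029
scrap1 0.55 [267. 183.] 75 [ 0.543 -0.026  0.06 ] rect [543. -25.] [25. 25.] 44.2 z95 0.064
scrap2 0.55 [267. 183.] 75 [ 0.543 -0.026  0.06 ] rect [543. -25.] [25. 25.] 44.2 z95 0.064
scrap3 0.55 [267. 183.] 75 [ 0.543 -0.026  0.
[... 1848 characters left out ...]
 49.6 z95 0.092
{'time_s': 1.0, 'qpos': array([73.86002357, 18.39265507, -4.01733758, 83.10766871,  1.29567658,
       78.54040078, -3.25989344]), 'joint_velocities': array([-0.05885407, -0.10361286,  0.07037594, -0.09289981, -0.02732252,
        0.02078344,  0.06850208]), 'effort': array([ 7.33023244e-04, -4.91110504e+01, -4.02791966e-01, -3.12775147e+01,
       -6.36104518e-02,  3.38095310e-02,  4.31866101e-05]), 'tool_pos': array([ 0.18946372, -0.62179647,  0.24157737]), 'tool_rot': array([ -33.70701047,   89.99464972, -106.75681996]), 'force': array([ 0.12281156,  0.68446922, -0.7804814 ]), 'wrist_torque': array([-0.04216088, -0.0043254 , -0.02258245]), 'grip_width': 0.08682978729871164}
```

View pics/top1.png

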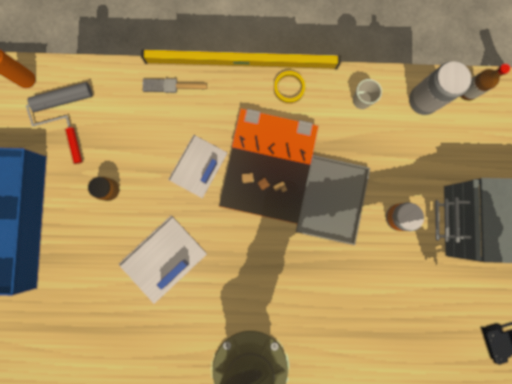

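View pics/side1.png

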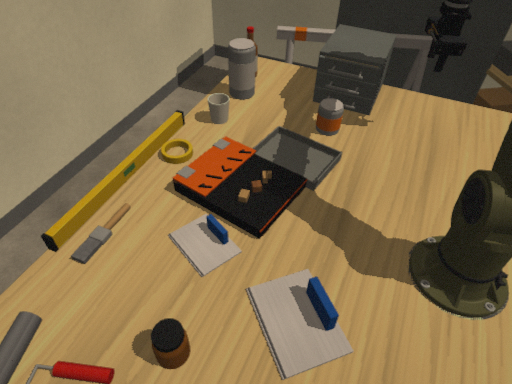

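```bash
cat >> h.py <<'E'
def rect(q): return cv2.minAreaRect((q[:,:2]*1000).astype(np.float32))
def seg(im): 
    h=cv2.cvtColor(im,cv2.COLOR_RGB2HSV).astype(int); return h[...,0],h[...,1],h[...,2]
E
python3 - <<'E'
from h import *
o=monitor.get_obs(); T=R.from_euler('xyz',o['tool_rot'],degrees=True).as_matrix(); print(np.round(T,3))
for c in('top','side'):
    im,d=read_camera(c); P=cloud(c,d); H,S,V=seg(im); z=P[...,2]; ok=d>0
    x,y=P[...,0],P[...,1]
    near=ok&(abs(x-.61)<.25)&(y<.3)&(y>-.4)
    def f(n,m):
        m=cv2.morphologyEx(m.astype(np.uint8),cv2.MORPH_OPEN,np.ones((2,2),np.uint8))
        k,l,s,_=cv2.connectedComponentsWithStats(m)
        for i in range(1,k):
            if s[i,4]>25:
                q=P[l==i]; b=rect(q); print(c,n,s[i,4],np.round(b[0],1),np.round(b[1],1),round(b[2],1),'med',np.round(np.median(q,0),4))
    f('panelall',near&(z>.034)&(z<.07)&(abs(y+.04)<.16))
    f('lap',near&(z>.049)&(z<.066)&(H<15)&(S>150)&(V>120))
    f('scrap',near&(z>.052)&(z<.07)&(x<.60)&(y>-.15)&(y<.08)&(S<190))
    f('grip',near&(H>100)&(H<130)&(S>120)&(z>.03)&(y>.05))
    f('blade',near&(S<60)&(V>110)&(z<.02)&(y>.05))
    f('tray',near&(z>.02)&(z<.035)&(y<-.1))
E
```

```text
[[-0.     0.957  0.292]
 [-0.     0.292 -0.957]
 [-1.    -0.     0.   ]]
top panelall 7986 [588.4 -44.6] [246.  354.9] 78.8 med [ 0.5977 -0.0436  0.0415]
top lap 2774 [580.7 -50.2] [251.1 338.4] 82.0 med [ 0.6784 -0.0611  0.0547]
top lap 48 [486.1  -8.3] [ 22.4 138.3] 67.1 med [ 0.5402 -0.0295  0.0602]
top scrap 87 [494.9  17.1] [153.9  29.7] 0.7 med [0.5576 0.0181 0.058 ]
top scrap 73 [485.9 -18.4] [ 28.7 142.8] 79.9 med [ 0.5409 -0.0273  0.0601]
top scrap 73 [535.3 -78.2] [37.7 21.6] 83.0 med [ 0.533  -0.0797  0.0579]
top blade 105 [843.1 273. ] [32.5 47.5] 0.7 med [0.8386 0.2699 0.0166]
top blade 1688 [555.3  96.7] [285.9 157.6] 61.7 med [0.5967 0.1753 0.0028]
top blade 681 [397.1 151.9] [ 75.3 288. ] 1.1 med [0.3829 0.2431 0.0043]
top tray 84 [ 829.2 -134.2] [16.8 74.5] 47.1 med [ 0.822  -0.1359  0.022 ]
top tray 32 [ 836.7 -354.1] [43.2 11.9] 30.9 med [ 0.842  -0.3545  0.029 ]
top tray 27 [ 628.4 -189. ] [12.1 30.3] 4.6 med [ 0.6307 -0.1847  0.0216]
top tray 104 [ 546.6 -160.4] [ 92.2 414.1] 24.8 med [ 0.6115 -0.2934  0.0236]
top tray 46 [ 537.7 -160.4] [ 8.8 69.3] 78.8 med [ 0.
[... 462 characters left out ...]
86 -0.0438  0.0559]
side scrap 69 [531.8 -83.7] [23.7 54.3] 21.3 med [ 0.5298 -0.0771  0.0585]
side scrap 78 [395.5 309.2] [ 25.6 787.8] 23.2 med [ 0.5379 -0.0193  0.0607]
side scrap 90 [416.  340.2] [ 29.4 747.4] 23.8 med [0.5538 0.0264 0.0588]
side grip 193 [413.1 390.6] [ 43.9 654.7] 33.3 med [0.5715 0.1475 0.0477]
side blade 1823 [423.2 367. ] [157.1 689.5] 41.9 med [0.5891 0.1906 0.0043]
side blade 993 [348.  437.1] [ 86.9 508.2] 12.3 med [0.3819 0.2508 0.0058]
side tray 56 [ 803.2 -330.1] [78.4 35.8] 66.8 med [ 0.8038 -0.3059  0.0238]
side tray 427 [447. 167.] [ 270.2 1056.8] 6.7 med [ 0.4501 -0.3031  0.0228]
side tray 66 [543.5 255.3] [  33.  1023.7] 36.6 med [ 0.8236 -0.1347  0.0235]
```

```bash
cat >> h.py <<'E'
def rays(c,m,z):
    K=camera_model(c); v,u=np.nonzero(m)
    r=np.stack([(u-K['cx'])/K['fx'],(v-K['cy'])/K['fy'],np.ones(len(u))],-1)@rot(K['attitude']).T
    o=np.array(K['xyz']); return o+r*((z-o[2])/r[:,2])[:,None]
def big(m,n=1,minpx=25):
    k,l,s,_=cv2.connectedComponentsWithStats(m.astype(np.uint8)); 
    i=[j for j in np.argsort(-s[1:,4])+1 if s[j,4]>=minpx][:n]; return [l==j for j in i]
def rep(c,n,m,z,k=1):
    for q in big(m,k):
        b=rect(rays(c,q,z)); print(c,n,q.sum(),np.round(b[0],1),np.round(b[1],1),round(b[2],1),'mean',np.round(rays(c,q,z).mean(0)*1000,1))
E
python3 - <<'E'
from h import *
for c in('top','side'):
    im,d=read_camera(c); P=cloud(c,d); H,S,V=seg(im); x,y,z=np.moveaxis(P,-1,0); ok=d>0
    N=ok&(abs(x-.61)<.2)&(abs(y+.05)<.2)
    B=ok&(abs(x-.6)<.13)&(y>.07)&(y<.3)
    for r in regions_of(c,'lap')[:1]: rep(c,'lapnet',r['pixels'],.056)
    rep(c,'lap',N&((H<12)|(z>.053))&(S>150)&(V>100)&(x>.58),.056)
    rep(c,'block',N&(z>.033)&(z<.066)&(y>-.2)&(y<.13),.047)
    rep(c,'bare',N&(z>.033)&(z<.0475)&(S<110)&(V<80),.04)
    rep(c,'scrap',N&(z>.05)&(z<.07)&(x<.595)&(V>80)&(y>-.14),.06,4)
    rep(c,'grip',B&(H>100)&(H<130)&(S>100)&(z>.025),.045)
    rep(c,'griptop',B&(H>100)&(H<130)&(S>100)&(z>.044),.049)
    rep(c,'shield',B&((S<60)|(H>95))&(V>60)&(z<.06),.004)
E
```

```text
top lapnet 3218 [689.2 -58. ] [240.2 124.2] 78.7 mean [687.8 -57.7  56. ]
top lap 2605 [685.3 -58. ] [241.2 124.6] 79.0 mean [678. -57.  56.]
top block 8041 [602.  -41.7] [242.6 307.5] 79.0 mean [600.  -40.2  47. ]
top bare 3501 [538.8 -33. ] [237.  170.8] 78.8 mean [529.7 -28.4  40. ]
top scrap 90 [560.4  21. ] [23.7 29.4] 1.5 mean [559.7  21.1  60. ]
top scrap 75 [543.5 -25.2] [25.4 25.3] 34.9 mean [543.4 -25.6  60. ]
top scrap 73 [532.7 -74. ] [25.  31.7] 27.7 mean [535.8 -74.9  60. ]
top grip 83 [579.1 136.8] [11.5 65.4] 62.3 mean [579.3 136.4  45. ]
top griptop 75 [578.7 136.5] [11.1 65.2] 62.3 mean [578.7 136.3  49. ]
top shield 1860 [597.9 174. ] [114.6 155.7] 63.1 mean [597.3 174.2   4. ]
side lapnet 2306 [686.  -55.5] [242.4 126.4] 79.2 mean [685.8 -48.6  56. ]
side lap 1939 [685.2 -55.7] [242.6 122.4] 78.6 mean [682.4 -47.6  56. ]
side block 6696 [600.3 -39.3] [259.7 318.5] 78.7 mean [594.2 -25.6  47. ]
side bare 3655 [591.8 -35.7] [246.6 283.1] 78.5 mean [544.5 -14.7  40. ]
side scrap 87 [556.9  25.2] [25.1 36.1] 8.7 mean [556.7  24.8  60. ]
side scrap 58 [542.9 -26.5] [24.7 23.9] 25.3 mean [542.  -25.7  60. ]
side scrap 42 [529.9 -71. ] [22.9 30.1] 23.1 mean [534.2 -71.7  60. ]
side grip 215 [576.1 146.8] [21.8 90. ] 61.7 mean [575.6 147.1  45. ]
side griptop 132 [578.3 143.6] [14.5 76.8] 61.9 mean [577.8 143.6  49. ]
side shield 2307 [595.7 174.2] [130.  160.2] 62.8 mean [595.9 181.7   4. ]
```

step_arm(deltas=[[1,0,0.02,-0.02,-5],[1,0,0.06,-0.06,-15],[1,0,0.1,-0.1,-25],[1,0,0.14,-0.14,-35],[1,0,0.18,-0.18,-45],[1,0,0.22,-0.22,-55],[1,0,0.26,-0.26,-65],[1,0,0.3,-0.3,-75],[1,0,0.34,-0.35,-85],[1,0,0.38,-0.39,-95],[1,0,0.42,-0.43,-105],[1,0,0.46,-0.47,-115]])

```text
time_s: 2.8
tool_pos: [0.4931, -0.0365, 0.242]
tool_rot: [-85.9, 89.9, -43.7]
force: [1.0, 0.5, -0.1]
grip_width: 0.0871
```

```bash
cat >> h.py <<'E'
def to(xyz,zyaw):
    o=monitor.get_obs(); T=rot(o['tool_rot']); p=o['tool_pos']
    y=np.degrees(np.arctan2(T[1,2],T[0,2])); dt=-((zyaw-y+180)%360-180)
    print('t',o['time_s'],'pos',np.round(p,4),'zyaw',round(y,2),'tilt',round(np.degrees(np.arccos(-T[2,0])),2),'F',np.round(o['force'],1),'w',round(o['grip_width'],4),'q7',round(o['qpos'][6],1))
    print('delta',np.round(T.T@(np.array(xyz)-p),4),'turn',round(dt,2))
E
python3 -c "
from h import *
to([.5785,.138,.15],63)"
```

```text
t 2.8 pos [ 0.4931 -0.0365  0.242 ] zyaw 42.26 tilt 0.09 F [ 1.   0.5 -0.1] w 0.0871 q7 43.2
delta [0.0919 0.0719 0.1805] turn -20.74
```

step_arm(deltas=[[1,0.01,0.018,0.045,-5],[1,0.03,0.036,0.09,-10],[1,0.06,0.054,0.135,-15],[1,0.09,0.072,0.18,-20.7],[1,0.092,0.072,0.18,-20.7],[1,0.092,0.072,0.18,-20.7]])

```text
time_s: 3.55
tool_pos: [0.5781, 0.1352, 0.1494]
tool_rot: [159.3, 89.9, -138.0]
force: [-0.0, -1.0, 1.2]
grip_width: 0.0871
```

```bash
python3 -c "
from h import *
to([.5785,.138,.031],63)
im,d=snap('side','s2.png'); 
cv2.imwrite('pics/s2c.png',cv2.resize(cv2.cvtColor(im[130:310,110:350],cv2.COLOR_RGB2BGR),None,fx=3,fy=3,interpolation=2))"
```

```text
t 3.55 pos [0.5781 0.1352 0.1494] zyaw 62.62 tilt 0.05 F [-0.  -1.   1.2] w 0.0871 q7 34.1
delta [0.1184 0.0009 0.0028] turn -0.38
```

View pics/s2c.png

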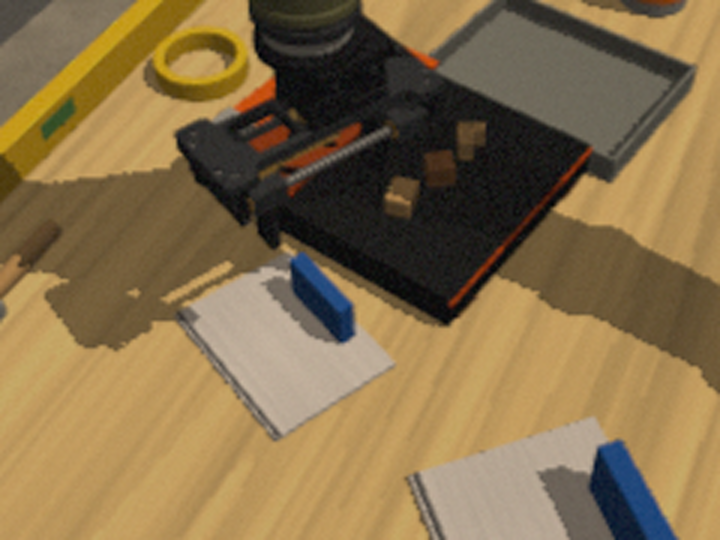

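step_arm(deltas=[[0,0,0.001,0.003,-0.4],[0,0.02,0.001,0.003,-0.4],[0,0.04,0.001,0.003,-0.4],[0,0.06,0.001,0.003,-0.4],[0,0.06,0.001,0.003,-0.4],[0,0.06,0.001,0.003,-0.4]])

```text
time_s: 4.35
tool_pos: [0.5788, 0.1392, 0.0895]
tool_rot: [34.8, 90.0, 97.9]
force: [0.2, -0.8, 0.1]
grip_width: 0.0446
```

```bash
python3 -c "
from h import *
to([.5785,.138,.031],63)
for c in('top','side'):
    im,d=snap(c,'a_%s.png'%c);P=cloud(c,d);H,S,V=seg(im); x,y,z=np.moveaxis(P,-1,0)
    B=(d>0)&(abs(x-.6)<.13)&(y>.07)&(y<.3)
    rep(c,'griptop',B&(H>100)&(H<130)&(S>100)&(z>.044)&(z<.055),.049)
im=cv2.imread('pics/a_side.png')
cv2.imwrite('pics/s3c.png',cv2.resize(im[170:290,150:310],None,fx=4,fy=4,interpolation=2))"
```

```text
t 4.35 pos [0.5788 0.1392 0.0895] zyaw 63.07 tilt 0.02 F [ 0.2 -0.8  0.1] w 0.0446 q7 31.8
delta [ 0.0585 -0.0003 -0.0012] turn 0.07
side griptop 107 [576.7 144.5] [14.8 71.7] 61.7 mean [572.5 145.6  49. ]
```

View pics/s3c.png

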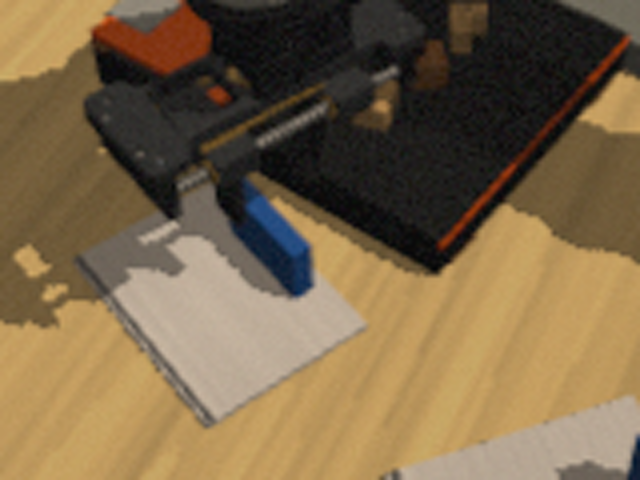

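step_arm(deltas=[[0,0.015,0,0,0],[0,0.03,0,0,0],[0,0.04,0,0,0],[0,0.04,0,0,0]])

```text
time_s: 4.95
tool_pos: [0.5778, 0.1387, 0.0481]
tool_rot: [124.3, 89.9, -172.7]
force: [-0.6, 0.4, 0.3]
grip_width: 0.0436
```

step_arm(deltas=[[0,0.01,0,0,0],[0,0.0185,0,0,0],[0,0.0185,0,0,0]])

```text
time_s: 5.32
tool_pos: [0.5781, 0.1387, 0.0301]
tool_rot: [128.5, 89.9, -168.5]
force: [-0.4, -0.2, 0.4]
grip_width: 0.0438
```

step_arm(deltas=[[-0.5,0,0,0,0],[-1,0,0,0,0],[-1,0,0,0,0],[-1,0,0,0,0],[-1,0,0,0,0]], newtons=15)

```text
time_s: 5.95
tool_pos: [0.5789, 0.139, 0.0312]
tool_rot: [-53.8, 90.0, 9.2]
force: [-0.0, 0.1, 1.1]
grip_width: 0.0162
```

step_arm(deltas=[[-1,0,0,0,0],[-1,0,0,0,0],[-1,0,0,0,0]], newtons=50)

```text
time_s: 6.32
tool_pos: [0.5789, 0.139, 0.0312]
tool_rot: [-57.8, 90.0, 5.3]
force: [-0.6, 0.5, 2.5]
grip_width: 0.0155
```

```bash
python3 -c "
from h import *
to([.5785,.138,.131],63)"
```

```text
t 6.325 pos [0.5789 0.139  0.0312] zyaw 63.05 tilt 0.03 F [-0.6  0.5  2.5] w 0.0155 q7 29.3
delta [-0.0998 -0.0001 -0.001 ] turn 0.05
```

step_arm(deltas=[[-1,-0.01,0,0,0],[-1,-0.03,0,0,0],[-1,-0.05,0,0,0],[-1,-0.07,0,0,5],[-1,-0.09,0,0,14],[-1,-0.1,0,0,24],[-1,-0.1,0,0,34],[-1,-0.1,0,0,44],[-1,-0.1,0,0,54],[-1,-0.1,0,0,64],[-1,-0.1,0,0,74],[-1,-0.1,0,0,74]])

```text
time_s: 7.82
tool_pos: [0.579, 0.1392, 0.1324]
tool_rot: [10.8, 89.9, -0.0]
force: [-0.3, -0.2, -1.2]
grip_width: 0.0156
```

```bash
cat >> h.py <<'E'
BO=np.array([.600,-.040]); a=np.radians(-11); BX=np.array([np.cos(a),np.sin(a)]); BY=np.array([-np.sin(a),np.cos(a)])
def bw(x,y): return BO+BX*x+BY*y
def wb(p): d=np.array(p)[...,:2]-BO; return np.stack([d@BX,d@BY],-1)
E
python3 -c "
from h import *
to([*bw(-.097,.162),.131],-11)
im,d=snap('top','t4.png');P=cloud('top',d);H,S,V=seg(im); x,y,z=np.moveaxis(P,-1,0)
m=(d>0)&(z>.09)&(z<.12)&(S<70)&(V>90)&(x>.4)&(y>-.1)&(y<.3)
rep('top','blade',m,.104)
q=P[big(m)[0]]; A=np.c_[q[:,:2],np.ones(len(q))]; s=np.linalg.lstsq(A,q[:,2],rcond=None)[0]; print('slope',s[:2],'z',np.median(q[:,2]))
im,d=snap('side','s4.png');P=cloud('side',d)
H,S,V=seg(im); x,y,z=np.moveaxis(P,-1,0)
m=(d>0)&(z>.09)&(z<.12)&(S<70)&(V>90)&(x>.4)&(y>-.1)&(y<.3)
rep('side','blade',m,.104)
q=P[big(m)[0]]; A=np.c_[q[:,:2],np.ones(len(q))]; s=np.linalg.lstsq(A,q[:,2],rcond=None)[0]; print('slope',s[:2],'z',np.median(q[:,2]))
cv2.imwrite('pics/s4c.png',cv2.resize(cv2.cvtColor(im[100:310,110:350],cv2.COLOR_RGB2BGR),None,fx=2.5,fy=2.5,interpolation=2))
"
```

```text
t 7.825 pos [0.579  0.1392 0.1324] zyaw -10.82 tilt 0.09 F [-0.3 -0.2 -1.2] w 0.0156 q7 -36.0
delta [ 0.0013 -0.0098 -0.0422] turn 0.18
top blade 720 [607.9  80.7] [ 59.9 117. ] 79.2 mean [612.5  76.1 104. ]
slope [ 0.00045142 -0.0027316 ] z 0.10413319806763888
side blade 1233 [621.6 154.7] [112.3 120.9] 79.2 mean [625.8 166.5 104. ]
slope [-0.00031774 -0.00231727] z 0.10512905515396231
```

View pics/s4c.png

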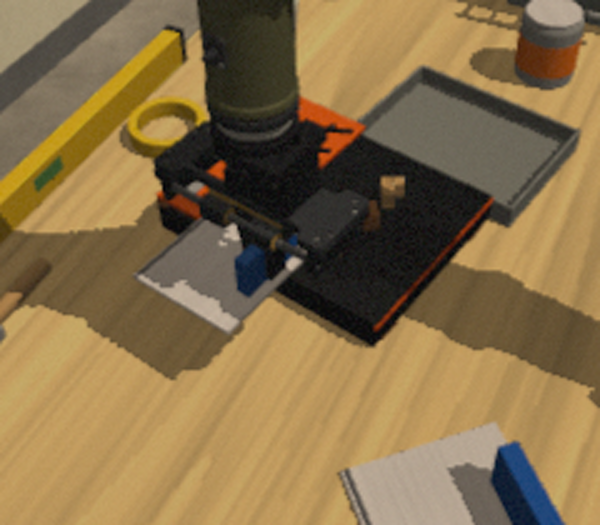

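step_arm(deltas=[[-1,0,-0.005,-0.02,0.2],[-1,0.01,-0.01,-0.042,0.2],[-1,0.03,-0.01,-0.042,0.2],[-1,0.045,-0.01,-0.042,0.2],[-1,0.055,-0.01,-0.042,0.2],[-1,0.0585,-0.01,-0.042,0.2],[-1,0.0585,-0.01,-0.042,0.2]])

```text
time_s: 8.8
tool_pos: [0.5358, 0.1372, 0.0724]
tool_rot: [146.9, 90.0, 135.8]
force: [0.7, 1.8, -1.9]
grip_width: 0.0156
```

```bash
python3 -c "
from h import *
to([*bw(-.097,-.072),.0725],-11)
im,d=snap('side','s5.png')
cv2.imwrite('pics/s5c.png',cv2.resize(cv2.cvtColor(im[130:290,150:350],cv2.COLOR_RGB2BGR),None,fx=3,fy=3,interpolation=2))
"
```

```text
t 8.8 pos [0.5358 0.1372 0.0724] zyaw -11.14 tilt 0.02 F [ 0.7  1.8 -1.9] w 0.0156 q7 -37.9
delta [-2.000e-04 -2.337e-01  4.000e-04] turn -0.14
```

View pics/s5c.png

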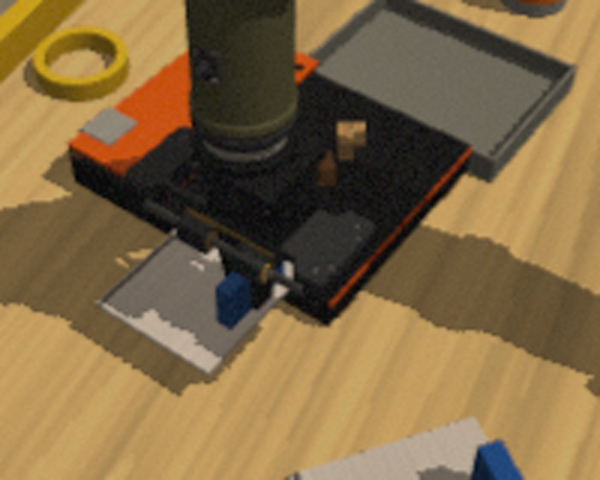

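step_arm(deltas=[[-1,0,-0.008,0,0],[-1,0,-0.02,0,0],[-1,0,-0.034,0,0],[-1,0,-0.048,0,0],[-1,0,-0.062,0,0],[-1,0,-0.076,0,0],[-1,0,-0.09,0,0],[-1,0,-0.104,0,0],[-1,0,-0.118,0,0],[-1,0,-0.132,0,0],[-1,0,-0.14,0,0],[-1,0,-0.14,0,0]])

```text
time_s: 10.35
tool_pos: [0.5084, -0.0011, 0.0725]
tool_rot: [-97.5, 90.0, -108.7]
force: [-0.1, -1.1, -1.5]
grip_width: 0.0155
```

```bash
python3 -c "
from h import *
to([*bw(-.097,-.074),.0725],-11)
im,d=snap('top','t6.png')
cv2.imwrite('pics/t6c.png',cv2.resize(cv2.cvtColor(im[90:260,160:390],cv2.COLOR_RGB2BGR),None,fx=3,fy=3,interpolation=2))
"
```

```text
t 10.35 pos [ 0.5084 -0.0011  0.0725] zyaw -11.22 tilt 0.02 F [-0.1 -1.1 -1.5] w 0.0155 q7 -20.5
delta [ 0.     -0.0947  0.0007] turn -0.22
```

View pics/t6c.png

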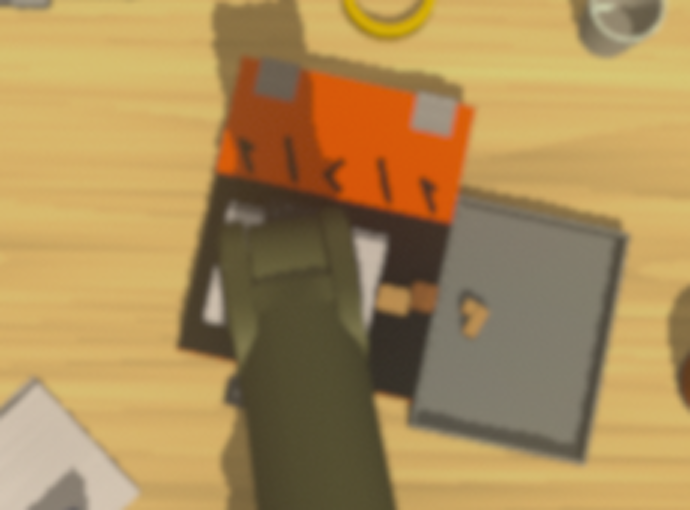

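step_arm(deltas=[[-1,0,-0.008,0,0],[-1,0,-0.02,0,0],[-1,0,-0.034,0,0],[-1,0,-0.048,0,0],[-1,0,-0.062,0,0],[-1,0,-0.076,0,0],[-1,0,-0.09,0,0],[-1,0,-0.098,0,0],[-1,0,-0.098,0,0],[-1,0,-0.098,0,0]])

```text
time_s: 11.65
tool_pos: [0.4896, -0.0959, 0.0725]
tool_rot: [105.7, 90.0, 94.6]
force: [0.2, -0.2, -1.7]
grip_width: 0.0156
```

```bash
python3 -c "
from h import *
to([*bw(-.097,.0),.0725],-11)
im,d=snap('top','t7.png')
cv2.imwrite('pics/t7c.png',cv2.resize(cv2.cvtColor(im[90:260,160:390],cv2.COLOR_RGB2BGR),None,fx=3,fy=3,interpolation=2))
P=cloud('top',d);H,S,V=seg(im);x,y,z=np.moveaxis(P,-1,0)
b=wb(P)
for q in big((d>0)&(b[...,1]<-.125)&(b[...,1]>-.3)&(abs(b[...,0]+.054)<.113)&(z>.013)&(S>70),5,20): print(q.sum(),wb(np.median(P[q],0)),np.percentile(z[q],[5,50,95]))
"
```

```text
t 11.65 pos [ 0.4896 -0.0959  0.0725] zyaw -11.12 tilt 0.01 F [ 0.2 -0.2 -1.7] w 0.0156 q7 -8.2
delta [0.     0.076  0.0005] turn -0.12
21 [-0.04785584 -0.19181508] [0.03920398 0.04927102 0.06880506]
```

View pics/t7c.png

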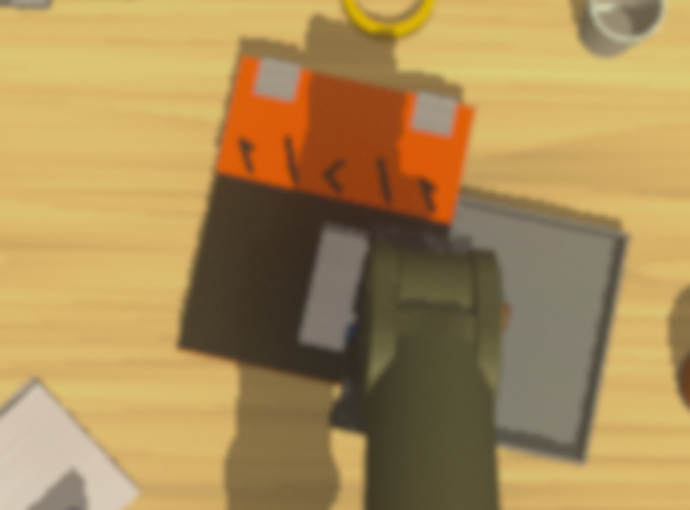

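step_arm(deltas=[[-1,0,0.01,0,0],[-1,0,0.03,0,0],[-1,0,0.05,0,0],[-1,0,0.07,0,0],[-1,0,0.076,0,0],[-1,0,0.076,0,0]])

```text
time_s: 12.45
tool_pos: [0.5042, -0.0214, 0.0725]
tool_rot: [-125.4, 90.0, -136.4]
force: [-0.3, 0.1, -1.3]
grip_width: 0.0159
```

```bash
python3 -c "
from h import *
to([*bw(-.097,.0),.0718],-11)
for c in ('top','side'):
    im,d=snap(c,c+'8.png');P=cloud(c,d);H,S,V=seg(im);x,y,z=np.moveaxis(P,-1,0);b=wb(P)
    if c=='top': cv2.imwrite('pics/t8c.png',cv2.resize(cv2.cvtColor(im[90:260,160:390],cv2.COLOR_RGB2BGR),None,fx=3,fy=3,interpolation=2))
    for q in big((d>0)&(b[...,1]<-.11)&(b[...,1]>-.31)&(abs(b[...,0]+.054)<.12)&(z>.012)&(z<.1)&(S>70),6,12): print(c,q.sum(),wb(np.median(P[q],0)),np.percentile(z[q],[5,50,95]))
    m=(d>0)&(z<.06)&(z>.035)&(S<70)&(V>90)&(b[...,0]<.02)&(b[...,0]>-.15)&(abs(b[...,1])<.12)
    m=big(m)[0]; r=rays(c,m,.046); B=wb(r); print('blade board x',np.percentile(B[:,0],[0,1,99,100]),'y',np.percentile(B[:,1],[0,1,99,100]),'z',np.median(z[m]),rect(r)[2])
"
```

```text
t 12.45 pos [ 0.5042 -0.0214  0.0725] zyaw -11.07 tilt 0.01 F [-0.3  0.1 -1.3] w 0.0159 q7 -17.7
delta [0.0007 0.     0.0006] turn -0.07
top 153 [ 0.02078884 -0.11488328] [0.02740864 0.03951238 0.0564181 ]
top 90 [-0.06469128 -0.25857313] [0.01776983 0.02354561 0.02840788]
top 75 [-0.05422081 -0.1650455 ] [0.01679705 0.02387864 0.02814262]
top 71 [-0.04933235 -0.20349522] [0.02046052 0.02916085 0.03389353]
top 28 [ 0.05693956 -0.29658924] [0.02654135 0.02912975 0.03178825]
top 17 [-0.02770461 -0.30043984] [0.02472767 0.03044376 0.03289723]
blade board x [-1.20536555e-01 -1.19027861e-01 -8.26633701e-04 -7.39677580e-05] y [0.04019002 0.04209714 0.07946173 0.08006852] z 0.04413417778391704 77.64250183105469
side 79 [-0.06848511 -0.25439656] [0.01398021 0.02377357 0.02611209]
side 66 [-0.07771199 -0.30066116] [0.02665059 0.02924808 0.03206584]
side 17 [-0.06193664 -0.20721792] [0.01353507 0.0263538  0.03161123]
blade board x [-0.11973235 -0.11710004 -0.00487456  0.00051178] y [-0.04894154 -0.04307098  0.07877837  0.08051227] z 0.04537044627515818 80.88909912109375
```

View pics/t8c.png

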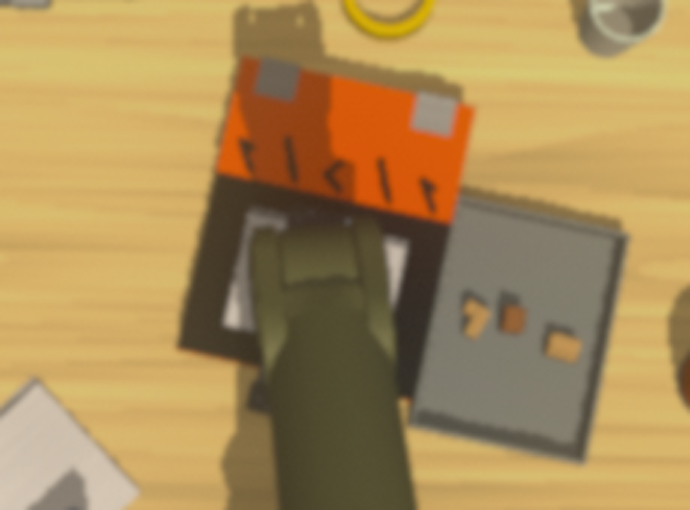

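step_arm(deltas=[[-1,0.0008,0,0,0],[-1,0.0008,0,0.006,0],[-1,0.0008,0,0.014,0],[-1,0.0008,0,0.022,0],[-1,0.0008,0,0.03,0],[-1,0.0008,0,0.038,0],[-1,0.0008,0,0.046,0],[-1,0.0008,0,0.054,0],[-1,0.0008,0,0.062,0],[-1,0.0008,0,0.068,0],[-1,0.0008,0,0.068,0],[-1,0.0008,0,0.068,0]])

```text
time_s: 14.05
tool_pos: [0.5707, -0.0349, 0.0716]
tool_rot: [-164.2, 90.0, -175.3]
force: [0.1, -0.7, -1.7]
grip_width: 0.0157
```

step_arm(deltas=[[-1,0.0015,0,0,0],[-1,0.003,0,0,0],[-1,0.003,0,0,0],[-1,0.003,0,0,0]])

```text
time_s: 14.55
tool_pos: [0.5707, -0.0349, 0.0712]
tool_rot: [-94.0, 89.9, -105.2]
force: [-6.6, 0.3, 14.6]
grip_width: 0.0157
```

```bash
python3 -c "
from h import *
to([*bw(-.03,.0),.0712],-11)
print(wb(monitor.get_obs()['tool_pos']))
"
```

```text
t 14.55 pos [ 0.5707 -0.0349  0.0712] zyaw -11.15 tilt 0.07 F [-6.6  0.3 14.6] w 0.0157 q7 -19.1
delta [-0.      0.0006 -0.0003] turn -0.15
[-0.02968222 -0.0006166 ]
```

step_arm(deltas=[[-1,0.0005,0,0,0],[-1,0.0005,0,0,0],[-1,0.0005,0,0,0],[-1,0.0005,0,0,0]])

```text
time_s: 15.05
tool_pos: [0.5708, -0.035, 0.0712]
tool_rot: [-86.4, 89.9, -97.5]
force: [-8.7, -0.1, 17.7]
grip_width: 0.0157
```

```bash
python3 -c "
from h import *
for c in ('top','side'):
    im,d=snap(c,c+'9.png');P=cloud(c,d);H,S,V=seg(im);x,y,z=np.moveaxis(P,-1,0);b=wb(P)
    m=(d>0)&(z<.056)&(z>.035)&(S<70)&(V>70)&(b[...,0]<.03)&(b[...,0]>-.11)&(abs(b[...,1])<.1)
    m=big(m)[0]; q=P[m]; r=rays(c,m,.044); B=wb(r); s=np.linalg.lstsq(np.c_[wb(q),np.ones(len(q))],q[:,2],rcond=None)[0]
    print(c,m.sum(),'blade x',np.percentile(B[:,0],[1,99]),'y',np.percentile(B[:,1],[1,99]),'z',np.median(q[:,2]),'slope',s[:2])
    m=(d>0)&(H<12)&(S>150)&(V>60)&(b[...,0]>.045)&(b[...,0]<.14)&(abs(b[...,1])<.11)&(z>.045)&(z<.075); q=P[m]
    s=np.linalg.lstsq(np.c_[wb(q),np.ones(len(q))],q[:,2],rcond=None)[0]; print('lap',m.sum(),np.median(q[:,2]),'slope',s[:2])
o=monitor.get_obs(); print(o['time_s'],o['force'],np.abs(o['joint_velocities']).max())
im=cv2.imread('pics/side9.png'); cv2.imwrite('pics/s9c.png',cv2.resize(im[110:270,150:350],None,fx=3,fy=3,interpolation=2))
"
```

```text
top 271 blade x [-0.05301879  0.02675765] y [0.04241859 0.07958055] z 0.042308738034317006 slope [ 0.0093374  -0.02055505]
lap 601 0.05492313030227258 slope [-0.02286896 -0.00198831]
side 618 blade x [-0.05099897  0.02933582] y [-0.04611728  0.0804377 ] z 0.0440639056017294 slope [-0.0003567  -0.00411536]
lap 1025 0.055939445676822186 slope [-0.00472565  0.00236072]
15.15 [-8.61951938  0.21564162 16.76349951] 0.11040088924424095
```

View pics/s9c.png

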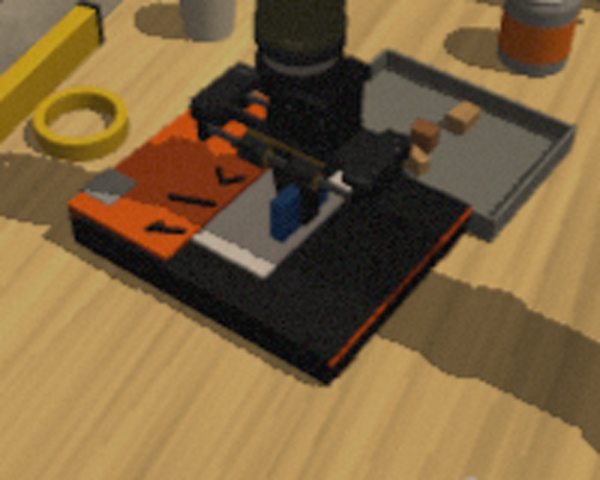

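```bash
python3 -c "
from h import *
print(env.sign_off()); print(monitor.get_obs()['force'])"
```

```text
the job is handed in; nothing more can be done
None
the job is handed in; nothing more can be done
```

I gripped the smaller shield by its blue grip at 50 N and turned it to face the overlay. I swept all three offcuts into the tray with the blade's right side edge. Then I slid the front edge under the overlay and pressed the shield flat. I handed it in at about 15 s of robot time, still gripping and pressing; no verdict was reported.

Last checks before handing in:
- **Offcuts:** all three show in the tray, well inside its limits.
- **Front edge:** the shield's rear edge is at about board x −52 mm. That puts the front edge at about +68 mm, some 38 mm under the overlay, with the blade about centred across it.
- **Press and grip:** about 17 N upward on the tool, and the fingers hold 15.7 mm on the grip.
- **Flatness:** the side camera shows the blade and overlay level, with slopes of 0.005 or less.

The top camera disagreed. It gave slopes of about 0.02 for both the blade and the overlay, where the overlay's limit is 0.02. I put that down to noise, as much of its view was shaded or blocked by the arm. I did not re-measure the tin and jar, but the arm stayed well clear of them.

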